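# Load the wash carrier into the ultrasonic cleaner

## Task

Take the wash carrier with the power-supply board out of the leaning rack by its red bail grip only, drawing it out along its slot without forcing it; it hangs freely in the bail and will start to swing as it leaves the slot. Carry it over the empty tank of the ultrasonic cleaner, still the swing by moving the bail, and let it hang upright, centred over the mouth and square with the tank, quite still for three seconds, before lowering it gently onto the tank floor, where you let go and leave it standing upright. Do not knock it against the cleaner, the rack or anything else, do not lower it into the tank while it swings, and leave the other things on the bench alone.

Things in the scene. Friction and masses are not known exactly. Their poses are not given: they have to be found in the camera images.
- bail: loose steel bail (U-shaped handle, 136 mm wide over its legs, 0.1 kg). Origin on the pivot axis, midway between its two pins; z up to the red grip, y along the pivot axis, x square to both. The carrier turns in it about y almost without friction, from +0.46 to -0.74 rad between stops. At the start the bail stands nearly plumb: its top leans 0.06 rad to its -x side, on a stop.
- bail_grip (a point): centre of the red grip block, 98 mm above the pivot axis along the bail's z; 60 mm long (bail's y), 14 mm thick (x), 26 mm high. Pinch it from above, fingers closing along the bail's x, tips at least 70 mm above the pivot axis to stay clear of the carrier. Gripped with 60 N the bail does not turn in the fingers; only the carrier swings.
- carrier: wash carrier: open steel frame 44 mm thick (x), 110 mm wide (y), 140 mm tall (z) holding a green board; 0.64 kg nominal. Origin on the pivot axis midway between the pins, 80 mm above its underside, 60 mm below its top; z up when it hangs plumb, axes then parallel to the bail's. Centre of mass about 11 mm below the pivot axis. Swings about its y, hardly damped by itself.
- carrier_foot (a point): middle of the carrier's underside, 80 mm below the pivot axis. The carrier swings like a simple pendulum of about 0.23 m (0.21 to 0.26 m with the hidden mass of the board), period about 0.97 s. If the pivot is accelerated by a along the carrier's x, tilt'' = (a - 9.8*tilt)/0.23, the tilt being positive when its top leans to +x (a positive turn about y).
- rack: fixed steel rack, base 150 (x, -100 to +50) by 124 mm, top edge 115 mm above the bench. Origin on the bench below the carrier's slot. Its two slots run along its y and lean 0.40 rad from plumb, top towards +x. The carrier stands in the slot farther along +x (axes alike in y), 1 mm free at each face, and must be drawn out along its own z. Its +x wall reaches 55 mm up the slot, its -x wall 85 mm.
- rack_slot (a point): middle of the floor of the carrier's slot, 26 mm above the bench. Drawn 55 to 60 mm along the slot, the carrier's foot slips off the +x wall all at once and it swings out from a lean of about 0.4 rad. A spare heat sink sits in the other slot.
- cleaner: fixed bench-top ultrasonic cleaner: white box 150 (x) by 200 (y) by 115 mm high, blue panels, lid off, tank empty. Origin on the bench under its middle. The steel tank is 110 mm (x) by 160 mm (y), 62 mm deep. The carrier goes in with its width along the tank's long side (carrier's y along the cleaner's y, either way round).
- tank_mouth (a point): centre of the tank's mouth, level with the rim, 115 mm above the bench
- tank_floor (a point): centre of the tank's flat floor, 53 mm above the bench; a carrier standing on it has its pivot axis 133 mm and its grip 231 mm above the bench
- multimeter: orange multimeter, 175 x 85 x 38 mm, lying on the bench; origin under its middle (bystander)
- psu_board: green power-supply board with heat sinks, 290 x 120 x 38 mm, lying on the bench; origin under its middle (bystander)
- solder_spool: green and grey solder spool standing on end, 58 mm across, 50 mm high; origin under its middle (bystander)
- parts_box: pale open parts box with compartments, 130 x 180 x 35 mm; origin under its middle (bystander)
- flux_bottle: white bottle with a blue cap, 52 mm across, 125 mm high; origin under its middle (bystander)
- screwdriver: blue screwdriver lying on the bench, about 200 mm long; origin under its middle (bystander)
Not all that is in view belongs to the job. What is shaped like the cleaner but pink or purple is not meant.

How it is judged:
By the outcome, as a careful person would: the job done as asked, in the order asked, and still so for the second after the job is handed in, with the robot touching nothing.
It also fails if it takes over 58 s, if anything falls off the work surface, if the arm or the gripper's body presses on something with over 40 N, if the wrist force passes 120 N, or if a joint passes its speed limit or range.

## Robot

A 6-joint arm with a two-finger parallel gripper is mounted at the origin on the work surface. World frame = base frame: x ahead of the robot, y to its left, z up, the work surface at z = 0. Lengths are in mm, angles in rad, forces in N, time in s.
With the tool pointing down it reaches from about 325 to 1000 mm from the base axis. Payload 5.1 kg.
Tool frame: the origin (TCP) lies at the centre of the arm's flange, where the gripper is bolted on; the fingertips stand 173 mm ahead of it and the grasp point (between the pads) lies env.grip_depth ahead of it (env.grip_depth is the distance from the TCP to the grasp point, in mm); z points along the fingers, y is the line along which they close (so a half turn about z gives the same grasp; the last joint's range is limited). The gripper opens to 85 mm and grips with 20 to 120 N. Pads are 22 mm wide; open, the fingers measure 114 mm over their backs; the gripper's body (76 mm by 85 mm) begins 54 mm behind the grasp point. The pads swing forward as they close: fully open they stand 13 mm farther back than shut.
Start: joints at [1.154, 0.124, 1.65, -0, 1.367, -0.083], TCP at [212.984, 614.104, 404.722] pointing down, gripper open.
Joint ranges: [-2.61, 2.61], [-1.02, 2.33], [0.03, 2.71], [-1.35, 4.49], [0.32, 2.68], [-2.91, 2.91]. Speed limits (rad/s): [2.57, 2.57, 3.14, 3.14, 3.14, 3.14].

## Interface

Orientations are given as [roll, pitch, yaw] about the fixed x, y, z axes, in that order (R = Rz(yaw) Ry(pitch) Rx(roll)).
In Python, from cell import env gives the robot as it stands. The module is installed in compiled form; this text tells all that it offers.
- The arm moves only by the tool arm_command, never from a script. Its arguments are lists of equal length, an entry for each row: "xyz": the shift along the tool's x, y, z in units of 12 cm (1.0 is 12 cm), a list of three; "delta_rot": the turn, a rotation vector about the tool's x, y, z in units of 45 degrees (1.0 is 45 degrees), a list of three; "claw": the opening, from 0 (shut) to 1 (fully open). A call has 1 to 12 rows; each row shifts and turns the commanded pose from where the row before left it, along the tool's axes as they then stand; what a row does not reach is not made up. A row lasts 1/8 s, in which the tool goes at most 62.5 mm and 10.7 degrees, less where a joint would pass 70% of its speed; a pose out of reach is approached as far as the arm can. A call with a number of a shift or a turn outside -1 to 1 is refused whole. A call with a gripper value outside its range is refused whole. The fingers move at their own pace and stop on an object; "force" is the grip in N (left out, the last holds). Time passes only in rows, so rows that do not move let the fingers close. It gives the time, the measured TCP pose, the force, the opening and the grip force at its end, in the units of the state.
- env.sense(): the state, without advancing time (a new reading comes with each control period).
- env.capture(name): name is "scene" or "top" or "wrist"; returns the picture (480x640x3 uint8, red, green, blue); there is no depth.
- env.calibration(name): a dict with "fx", "fy", "cx", "cy" (pixels), "eye" and "orientation" of the camera in the world. Camera axes: x right, y down, z forward; pixel columns grow to the right and rows downward; lengths in mm; the calibration is good to about 2 mm. A picture is of the moment at which its call begins: read the wrist's pose just before it. calibration takes no time and is no camera call; for the wrist camera it gives the pose at the moment of the call.
- env.job_done(): hands the job in; it is judged then, once.
The state is a dict: "t": time; "joint_pos": joint angles; "dq": joint speeds; "tau": joint torques, N m; "ee_pos": TCP position; "ee_rot": TCP orientation; "contact_force": force on the tool from outside, world axes, zero at the start; "ft_torque": the same for the moment, N m; "width": finger opening in mm; "gripper_force": force on a finger pad.
Only numpy, scipy, OpenCV 4.12 (cv2) and the standard library are available. Lean on these libraries where they do the work, as an engineer would, in place of code of your own. Each camera call takes 0.05 s, during which the arm holds its last target. There are 200 camera calls.

## Working session

There is one attempt and no reset: what is moved stays moved. The work goes in short steps, Python scripts to look and compute and a tool call to move; the robot and the scene stay as the last step left them, time stands still between calls to the robot, and variables do not carry over. Pictures are saved under pics/ and viewed, at most 10 in all, crops included, and the job is handed in when it is done.

Besides the shell and the picture viewer there is one more tool, called after "Emit:" by a JSON object that holds its "method" and its "body", one argument or row to a line. arm_command: Moves the arm, as the interface text tells. Shifts and turns lie within -1 to 1; 1 stands for 12 cm of shift or 45 degrees of turn. Its arguments: {"type":"object","properties":{"xyz":{"type":"array"},"delta_rot":{"type":"array"},"claw":{"type":"array"},"force":{"type":"number"}},"required":["xyz","delta_rot","claw"]}

```bash
mkdir -p pics; python3 - <<'E'
from cell import env
import cv2,numpy as np
ims=[]
for n in("scene","top"):
    im=env.capture(n)[:,:,::-1]; cv2.imwrite(f"pics/{n}0.png",im)
    c=env.calibration(n); print(n,c)
print(env.sense(),env.grip_depth)
E
```

```text
scene {'fx': 556.6033672817847, 'fy': 556.6033672817847, 'cx': 321.55576447078727, 'cy': 238.42494015738572, 'eye': array([1277.56665426, -293.09578831, 1393.80329634]), 'orientation': array([-2.59831896,  0.00995082,  1.18082425])}
top {'fx': 435.76872035132243, 'fy': 435.76872035132243, 'cx': 322.18415312648665, 'cy': 246.2901750733148, 'eye': array([ 409.03397401,  -16.34947466, 1417.59618977]), 'orientation': array([-3.03430444,  0.01338015, -1.58878569])}
{'t': 0.1, 'joint_pos': array([ 1.15438794e+00,  1.24454538e-01,  1.65155793e+00,  1.40564613e-05,
        1.36749486e+00, -8.26009546e-02]), 'dq': array([-0.001601  , -0.00152391, -0.00150395,  0.00256456, -0.00167073,
       -0.00049056]), 'tau': array([ 2.31513104e-04, -4.24931109e+01, -3.66654074e+01, -1.39827116e-04,
        3.93280468e-03,  2.70214588e-05]), 'ee_pos': array([212.90200181, 613.90282725, 403.55402661]), 'ee_rot': array([-3.13968564e+00, -1.71689099e-04,  2.80778221e+00]), 'contact_force': array([-0.25315304,  0.05715021, -0.08721686]), 'ft_torque': array([ 0.02219167, -0.00959026, -0.00967108]), 'gripper_force': 0.0, 'width': 85.17170976152126} 154.70000000000002
```

View pics/scene0.png

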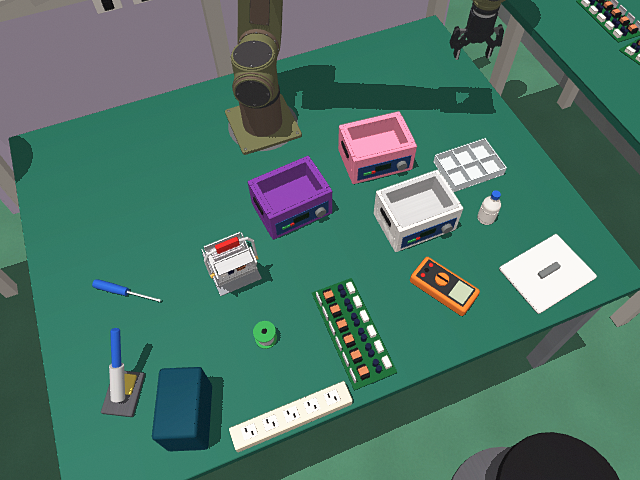

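View pics/top0.png

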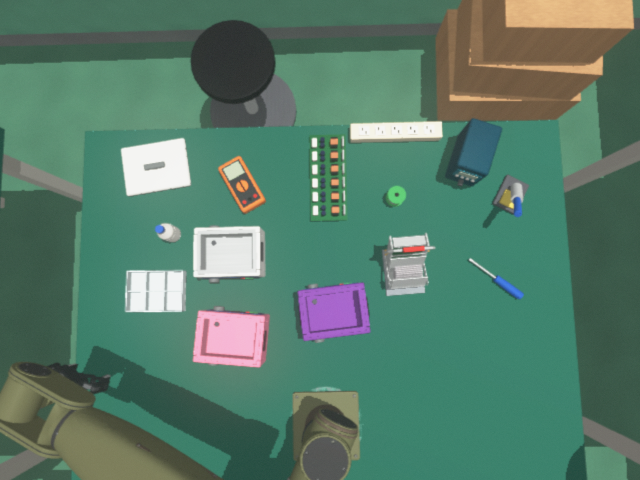

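The scene view shows the rack and carrier at about (230,262), with the red grip at (228,245) and the white cleaner at (418,205). In the top view the grip is at (413,249) and the white tank at (228,252).

```bash
cat > h.py <<'E'
from cell import env
import cv2,numpy as np
from scipy.spatial.transform import Rotation as Ro
def rot(r): return Ro.from_euler('xyz',r).as_matrix()
def ray(c,p):
    p=np.atleast_2d(np.asarray(p,float))
    d=np.c_[(p[:,0]-c['cx'])/c['fx'],(p[:,1]-c['cy'])/c['fy'],np.ones(len(p))]@rot(c['orientation']).T
    return np.asarray(c['eye'],float),d/np.linalg.norm(d,axis=1)[:,None]
def plane(c,p,z):
    e,d=ray(c,p); return e+d*((z-e[2])/d[:,2])[:,None]
def tri(obs):
    A=np.zeros((3,3));b=np.zeros(3)
    for c,p in obs:
        e,d=ray(c,p);M=np.eye(3)-np.outer(d[0],d[0]);A+=M;b+=M@e
    x=np.linalg.solve(A,b)
    res=[np.linalg.norm((np.eye(3)-np.outer(*(ray(c,p)[1][0],)*2))@(x-c['eye'])) for c,p in obs]
    return x,max(res)
def proj(c,X):
    q=(np.atleast_2d(X)-c['eye'])@rot(c['orientation']); return np.c_[c['cx']+c['fx']*q[:,0]/q[:,2],c['cy']+c['fy']*q[:,1]/q[:,2]]
def blobs(m,n=1):
    k,l,s,ce=cv2.connectedComponentsWithStats(m.astype(np.uint8))
    o=np.argsort(-s[1:,4])[:n]+1
    return [(ce[i],s[i],l==i) for i in o]
def red(im):
    h=cv2.cvtColor(im,cv2.COLOR_RGB2HSV).astype(int); return ((h[...,0]<5)|(h[...,0]>175))&(h[...,1]>190)&(h[...,2]>90)
def rect(m):
    c=max(cv2.findContours(m.astype(np.uint8),cv2.RETR_EXTERNAL,cv2.CHAIN_APPROX_NONE)[0],key=cv2.contourArea)
    return c,cv2.minAreaRect(c)
E
python3 - <<'E'
from h import *
ob=[]
for n in("scene","top"):
    im=cv2.imread(f"pics/{n}0.png")[:,:,::-1].copy();c=env.calibration(n)
    b=blobs(red(im))[0]; print(n,b[0],b[1],rect(b[2])[1]); ob.append((c,b[0]))
    h=cv2.cvtColor(im,cv2.COLOR_RGB2HSV)
    w=((h[...,1]<30)&(h[...,2]>120))
    x0,y0,x1,y1=(365,165,470,250) if n=="scene" else (188,222,272,284)
    m=np.zeros_like(w);m[y0:y1,x0:x1]=w[y0:y1,x0:x1]
    b=blobs(m)[0];cc,r=rect(b[2]);print("cleaner",r,plane(c,cv2.boxPoints(r),115) if n=="top" else '')
    x=(170,205,290,315) if n=="scene" else (360,215,450,310)
    a=im[x[1]:x[3],x[0]:x[2]];d=im[y0:y1,x0:x1]
    out=np.hstack([cv2.resize(q,(400,400),interpolation=cv2.INTER_CUBIC) for q in(a,d)]) 
    globals()[n]=out
print(tri(ob))
cv2.imwrite("pics/crop.png",cv2.resize(np.vstack([scene,top]),(600,600))[:,:,::-1])
E
```

```text
scene [226.89162562 244.63546798] [215 237  24  17 203] ((226.97633361816406, 244.84320068359375), (8.923078536987305, 23.76923370361328), 67.38013458251953)
cleaner ((427.9757080078125, 204.44387817382812), (66.00283813476562, 106.65055084228516), 66.57130432128906) Traceback (most recent call last):
  File "<stdin>", line 5, in <module>
IndexError: list index out of range
```

```bash
sed -i 's/(h\[...,0\]<5)|(h\[...,0\]>175))&(h\[...,1\]>190)/(h[...,0]<7)|(h[...,0]>172))\&(h[...,1]>150)/' h.py
python3 - <<'E'
from h import *
ob=[]
for n in("scene","top"):
    im=cv2.imread(f"pics/{n}0.png")[:,:,::-1].copy();c=env.calibration(n)
    x=(170,205,290,315) if n=="scene" else (360,215,450,310)
    m=np.zeros((480,640),bool);m[x[1]:x[3],x[0]:x[2]]=red(im)[x[1]:x[3],x[0]:x[2]]
    b=blobs(m)[0]; r=rect(b[2])[1];print(n,b[0],b[1],r); ob.append((c,b[0]))
    print(plane(c,cv2.boxPoints(r),200).round())
    h=cv2.cvtColor(im,cv2.COLOR_RGB2HSV)
    w=((h[...,1]<30)&(h[...,2]>120))
    x0,y0,x1,y1=(365,165,470,250) if n=="scene" else (188,222,272,284)
    m=np.zeros_like(w);m[y0:y1,x0:x1]=w[y0:y1,x0:x1]
    b=blobs(m)[0];cc,r=rect(b[2]);print("cleaner",r,plane(c,cv2.boxPoints(r),115).round() if n=="top" else '')
    a=im[x[1]:x[3],x[0]:x[2]];d=im[y0:y1,x0:x1]
    globals()[n]=np.hstack([cv2.resize(q,(400,300),interpolation=cv2.INTER_CUBIC) for q in(a,d)]) 
print(tri(ob))
cv2.imwrite("pics/crop.png",np.vstack([scene,top])[:,:,::-1])
E
```

```text
scene [226.8317757  244.74299065] [215 237  25  17 214] ((226.92752075195312, 244.823974609375), (9.083601951599121, 23.824058532714844), 67.61986541748047)
[[ 521. -284.  200.]
 [ 517. -226.  200.]
 [ 544. -225.  200.]
 [ 548. -283.  200.]]
cleaner ((427.9757080078125, 204.44387817382812), (66.00283813476562, 106.65055084228516), 66.57130432128906) 
top [413.50537634 248.79569892] [403 246  21   6  93] ((413.1271057128906, 248.89755249023438), (4.526786804199219, 20.189470291137695), 84.80557250976562)
[[ 532. -228.  200.]
 [ 537. -285.  200.]
 [ 524. -285.  200.]
 [ 520. -229.  200.]]
cleaner ((228.5, 253.5), (55.0, 71.0), 90.0) [[619. 389. 115.]
 [615. 174. 115.]
 [449. 174. 115.]
 [453. 387. 115.]]
(array([ 529.318835  , -256.72126237,  196.78381473]), np.float64(2.022819578535154))
```

View pics/crop.png

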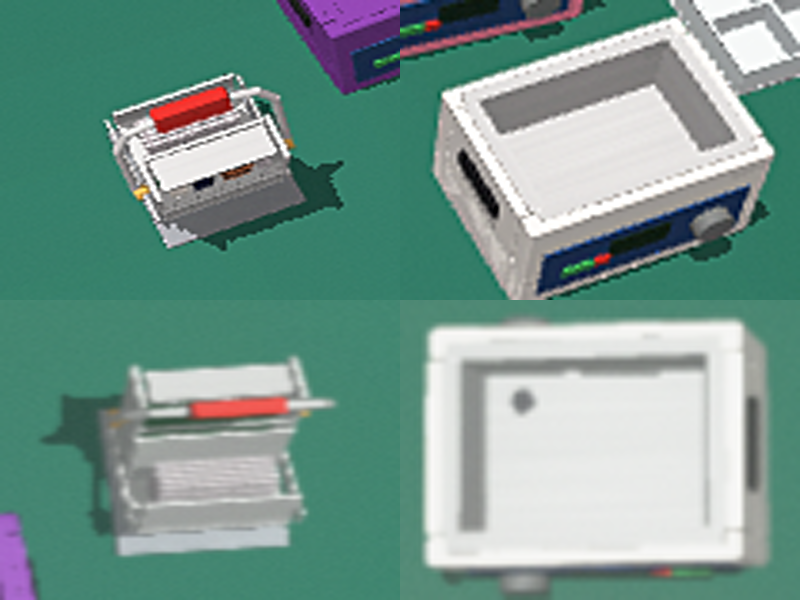

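The crop shows the carrier leaning toward world +x (top-view up), with the grip near (529,-257,197). The white cleaner's long side runs along world y, centred near (534,280). I'll move above the tank for a wrist look and plan that leg now.

```bash
cat >> h.py <<'E'
def rows(p,r,target,rt,n,tilt=None):
    """equal-step rows from pose (p,r rpy) to target; prints units"""
    R0=rot(r);R1=rot(rt);rv=Ro.from_matrix(R0.T@R1).as_rotvec();out=[]
    R=R0
    for k in range(n):
        out.append((R.T@((np.array(target)-p)/n)/120, rv/n/np.radians(45))); R=R@Ro.from_rotvec(rv/n).as_matrix()
    print("xyz",[[round(float(v),3) for v in o[0]] for o in out]);print("rot",[round(float(v),3) for v in out[0][1]])
E
python3 - <<'E'
from h import *
s=env.sense();c=env.calibration("wrist");print(c,s['ee_pos'])
R=rot(s['ee_rot']);print("cam in tool",R.T@(c['eye']-s['ee_pos']),"\n",(R.T@rot(c['orientation'])).round(3))
rows(s['ee_pos'],s['ee_rot'],[520,280,450],[np.pi,0,1.59],9)
E
```

```text
{'fx': 335.83934734084903, 'fy': 335.83934734084903, 'cx': 317.5153612870535, 'cy': 239.13770051222218, 'eye': array([145.96179304, 637.84501866, 373.52847371]), 'orientation': array([2.86079616e+00, 1.57479492e-03, 1.23723510e+00])} [212.90200181 613.90282725 403.55402661]
cam in tool [71.08455353  0.74522223 30.03639125] 
 [[ 0.    -0.961 -0.277]
 [ 1.     0.     0.   ]
 [-0.    -0.277  0.961]]
xyz [[-0.37, -0.199, -0.043], [-0.393, -0.147, -0.043], [-0.41, -0.093, -0.043], [-0.418, -0.037, -0.043], [-0.42, 0.02, -0.043], [-0.413, 0.076, -0.043], [-0.399, 0.131, -0.043], [-0.378, 0.184, -0.043], [-0.349, 0.233, -0.043]]
rot [-0.0, 0.0, 0.172]
```

Emit:
{"method": "arm_command", "body": {
  "xyz": [
    [-0.37, -0.2, -0.04],
    [-0.39, -0.15, -0.04],
    [-0.41, -0.09, -0.04],
    [-0.42, -0.04, -0.04],
    [-0.42, 0.02, -0.04],
    [-0.41, 0.08, -0.04],
    [-0.4, 0.13, -0.04],
    [-0.38, 0.18, -0.04],
    [-0.35, 0.23, -0.04],
    [0, 0, 0]
  ],
  "delta_rot": [
    [0, 0, 0.172],
    [0, 0, 0.172],
    [0, 0, 0.172],
    [0, 0, 0.172],
    [0, 0, 0.172],
    [0, 0, 0.172],
    [0, 0, 0.172],
    [0, 0, 0.172],
    [0, 0, 0.172],
    [0, 0, 0]
  ],
  "claw": [1, 1, 1, 1, 1, 1, 1, 1, 1, 1]
}}

```text
t: 1.35
ee_pos: [520.9, 277.5, 447.7]
ee_rot: [-3.142, 0.0, 1.587]
contact_force: [0.5, 0.8, -0.4]
width: 85.3
gripper_force: 0.0
```

```bash
python3 - <<'E'
from h import *
s=env.sense();c=env.calibration("wrist");im=env.capture("wrist");cv2.imwrite("pics/w1.png",im[:,:,::-1])
print(s['t'],s['ee_pos'],s['ee_rot'],s['joint_pos'])
import pickle;pickle.dump((s,c),open("w1.pkl","wb"))
rows(s['ee_pos'],s['ee_rot'],[535,-310,460],[np.pi,0,1.646],11)
E
```

```text
1.35 [520.9333706  277.48330548 447.73005234] [-3.14154253e+00  4.86625672e-04  1.58737471e+00] [ 3.98574820e-01 -3.04760498e-02  1.73798142e+00 -4.36928902e-04
  1.43431521e+00  3.82055946e-01]
xyz [[-0.445, 0.003, -0.009], [-0.445, 0.001, -0.009], [-0.445, -0.001, -0.009], [-0.445, -0.004, -0.009], [-0.445, -0.006, -0.009], [-0.445, -0.009, -0.009], [-0.445, -0.011, -0.009], [-0.445, -0.013, -0.009], [-0.445, -0.016, -0.009], [-0.445, -0.018, -0.009], [-0.445, -0.02, -0.009]]
rot [-0.0, 0.0, -0.007]
```

View pics/w1.png

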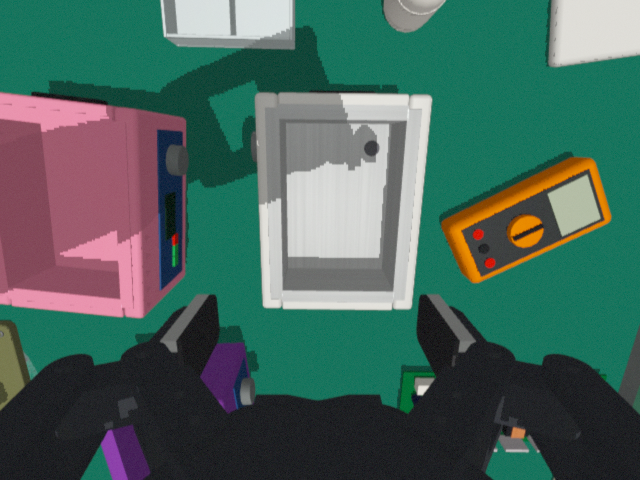

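The wrist view shows the tank squarely. Its outer rim corners are at about (256,95), (430,95), (413,307), (264,307), and the inner mouth corners at about (276,107), (410,107), (400,293), (282,295). I'll take a second view from slightly farther along.

Emit:
{"method": "arm_command", "body": {
  "xyz": [
    [-0.44, 0, 0],
    [0, 0, 0]
  ],
  "delta_rot": [
    [0, 0, 0],
    [0, 0, 0]
  ],
  "claw": [1, 1]
}}

```text
t: 1.65
ee_pos: [519.7, 226.1, 447.3]
ee_rot: [-3.141, 0.0, 1.591]
contact_force: [-0.6, -0.4, -0.4]
width: 85.8
gripper_force: 0.0
```

```bash
python3 - <<'E'
from h import *
import pickle
s1,c1=pickle.load(open("w1.pkl","rb"));im1=cv2.imread("pics/w1.png")[:,:,::-1].copy()
s2=env.sense();c2=env.calibration("wrist");im2=env.capture("wrist");cv2.imwrite("pics/w2.png",im2[:,:,::-1]);pickle.dump((s2,c2),open("w2.pkl","wb"))
print(s2['t'],s2['ee_pos'])
for c,im,box in((c1,im1,(250,85,440,315)),(c2,im2,(240,0,450,250))):
    h=cv2.cvtColor(im,cv2.COLOR_RGB2HSV)
    w=(h[...,0]<60)|(h[...,1]<60);w&=h[...,1]<70  # non-green, whitish
    m=np.zeros_like(w);m[box[1]:box[3],box[0]:box[2]]=w[box[1]:box[3],box[0]:box[2]]
    b=blobs(m)[0];ct,r=rect(b[2]);print(b[1])
    q=cv2.approxPolyDP(cv2.convexHull(ct),6,True)[:,0]
    P=plane(c,q,115);print(np.c_[q,P[:,:2]].round(1).tolist())
rows(s2['ee_pos'],s2['ee_rot'],[535,-310,460],[np.pi,0,1.646],10)
E
```

```text
1.65 [519.69294212 226.0762218  447.34505844]
[  251    91   181   219 35683]
[[429.0, 95.0, 611.7, 388.1], [410.0, 308.0, 614.2, 191.5], [264.0, 307.0, 468.7, 190.1], [251.0, 151.0, 461.5, 340.4], [256.0, 94.0, 467.4, 386.5]]
[  251    22   191   228 39356]
[[257.0, 23.0, 467.8, 386.8], [440.0, 26.0, 612.6, 387.7], [419.0, 249.0, 615.4, 202.4], [262.0, 249.0, 467.1, 199.3], [251.0, 97.0, 461.2, 332.4]]
xyz [[-0.447, 0.004, -0.01], [-0.447, 0.001, -0.01], [-0.447, -0.001, -0.01], [-0.447, -0.004, -0.01], [-0.447, -0.006, -0.01], [-0.447, -0.009, -0.01], [-0.447, -0.011, -0.01], [-0.447, -0.014, -0.01], [-0.447, -0.016, -0.011], [-0.447, -0.018, -0.011]]
rot [-0.0, 0.0, -0.007]
```

View pics/w2.png

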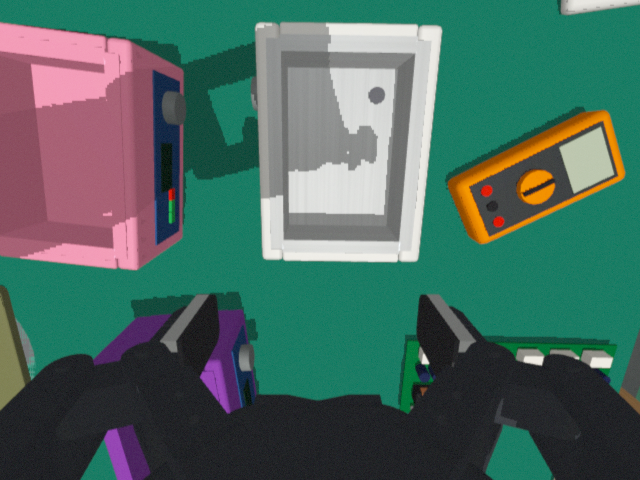

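Emit:
{"method": "arm_command", "body": {
  "xyz": [
    [-0.45, 0, -0.01],
    [-0.45, 0, -0.01],
    [-0.45, 0, -0.01],
    [-0.45, 0, -0.01],
    [-0.45, -0.01, -0.01],
    [-0.45, -0.01, -0.01],
    [-0.45, -0.01, -0.01],
    [-0.45, -0.01, -0.01],
    [-0.45, -0.02, -0.01],
    [-0.45, -0.02, -0.01],
    [0, 0, 0]
  ],
  "delta_rot": [
    [0, 0, -0.007],
    [0, 0, -0.007],
    [0, 0, -0.007],
    [0, 0, -0.007],
    [0, 0, -0.007],
    [0, 0, -0.007],
    [0, 0, -0.007],
    [0, 0, -0.007],
    [0, 0, -0.007],
    [0, 0, -0.007],
    [0, 0, 0]
  ],
  "claw": [1, 1, 1, 1, 1, 1, 1, 1, 1, 1, 1]
}}

```text
t: 3.08
ee_pos: [536.2, -314.5, 459.1]
ee_rot: [-3.141, -0.001, 1.645]
contact_force: [0.0, -0.0, -0.9]
width: 85.6
gripper_force: 0.0
```

```bash
python3 - <<'E'
from h import *
import pickle
c1=pickle.load(open("w1.pkl","rb"))[1];c2=pickle.load(open("w2.pkl","rb"))[1]
for a,b in(((256,94),(257,23)),((429.5,95),(440.5,26)),((411,308),(418.5,262)),((264,307),(263.5,260)),((276,107),(280,42)),((410,107),(417,41)),((400,293),(406,242)),((282,295),(282,241))):
    print(tri([(c1,a),(c2,b)]),plane(c1,a,115)[0,:2],plane(c2,b,115)[0,:2])
s=env.sense();c=env.calibration("wrist");im=env.capture("wrist");cv2.imwrite("pics/w3.png",im[:,:,::-1]);pickle.dump((s,c),open("w3.pkl","wb"))
print(s['t'],s['ee_pos'],s['ee_rot'])
for b in blobs(red(im),3):
    if b[1][4]>50: r=rect(b[2])[1];print(b[0],b[1],r,plane(c,cv2.boxPoints(r),210).round(1).tolist())
E
```

```text
(array([467.97413781, 386.205227  , 117.13699743]), np.float64(0.20753814443210666)) [467.39588896 386.48274161] [467.83004462 386.81873801]
(array([613.40818714, 388.48920161, 112.25111716]), np.float64(0.4235876142334076)) [612.12422989 388.13675187] [612.98748592 387.68514528]
(array([619.44610135, 185.34774078, 103.4058689 ]), np.float64(0.5492156943970341)) [615.20395329 191.49844554] [616.25254778 189.39993342]
(array([466.61776189, 184.30320657, 103.97935402]), np.float64(0.2078919572463523)) [468.67856759 190.0980369 ] [468.22012897 188.27621512]
(array([483.06987318, 378.02275083,  98.80443196]), np.float64(1.0740934961138513)) [483.89554526 376.62580648] [485.86609067 373.82257724]
(array([598.76313756, 379.52464054, 104.63091828]), np.float64(0.5959565628400464)) [596.73148593 378.51920771] [595.488291   376.77002023]
(array([600.4505949 , 211.34546835, 122.92280801]), np.float64(0.2105419852679251)) [602.85141812 207.61551693] [602.44656879 209.05000039]
(array([488.79858591, 214.22933933, 137.39514109]), np.float64(0.39507201680637727)) [486.77556191 203.48375311] [486.03707819 207.56301005]
3.075 [ 536.15131737 -314.48778912  459.07042222] [-3.14088594e+00 -7.75879961e-04  1.64534593e+00]
[311.82235907 159.70582662] [ 301  113   23   95 2111] ((311.9999694824219, 160.0), (93.99998474121094, 21.999996185302734), 90.0) [[519.0, -226.7, 210.0], [532.4, -225.7, 210.0], [537.1, -283.8, 210.0], [522.6, -284.9, 210.0]]
```

View pics/w3.png

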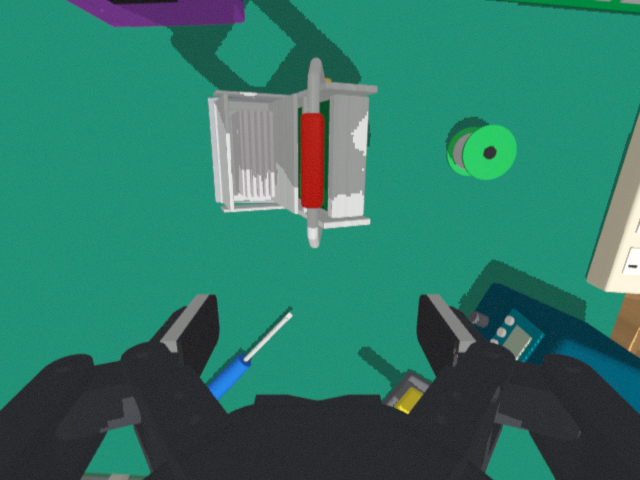

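The wrist view shows the red grip upright at (312,160), about 94x22 px, midway over the rack, with the carrier plate to its right and the heat sink to its left. I'll hover above it and take a second measurement.

Emit:
{"method": "arm_command", "body": {
  "xyz": [
    [0.164, -0.035, 0.164],
    [0.164, -0.035, 0.164],
    [0.164, -0.035, 0.164],
    [0, 0, 0]
  ],
  "delta_rot": [
    [0, 0, 0],
    [0, 0, 0],
    [-0.0764, 0, 0],
    [0, 0, 0]
  ],
  "claw": [1, 1, 1, 1]
}}

```text
t: 3.62
ee_pos: [518.2, -252.0, 398.8]
ee_rot: [3.085, -0.003, 1.651]
contact_force: [-0.6, -0.2, -0.0]
width: 85.5
gripper_force: 0.0
```

```bash
python3 - <<'E'
from h import *
import pickle
c1=pickle.load(open("w3.pkl","rb"))[1];im1=cv2.imread("pics/w3.png")[:,:,::-1].copy()
s=env.sense();c=env.calibration("wrist");im=env.capture("wrist");cv2.imwrite("pics/w4.png",im[:,:,::-1]);pickle.dump((s,c),open("w4.pkl","wb"))
print(s['t'],s['ee_pos'],s['ee_rot'])
def ends(m):
    ct,r=rect(m);ys,xs=np.where(m);l,h=np.percentile(ys,[0,100]);
    t=ys<l+4;b=ys>h-4
    return np.array([[xs[t].mean(),l-.5],[xs[b].mean(),h+.5]]),r
A=blobs(red(im1))[0];B=blobs(red(im))[0]
ea,ra=ends(A[2]);eb,rb=ends(B[2]);print(ea,eb,rb)
for k in(0,1): print(tri([(c1,ea[k]),(c,eb[k])]))
print(tri([(c1,A[0]),(c,B[0])]))
for z in (197,204,210): print(z,plane(c1,A[0],z)[0],plane(c,B[0],z)[0], plane(c1,ea,z).round(1).tolist(),plane(c,eb,z).round(1).tolist())
E
```

```text
3.625 [ 518.24337173 -251.95817937  398.82931155] [ 3.08504512e+00 -2.70005562e-03  1.65096983e+00]
[[311.60294118 112.5       ]
 [311.56338028 207.5       ]] [[314.61290323 230.5       ]
 [313.3908046  344.5       ]] ((314.361572265625, 287.49786376953125), (26.1815128326416, 113.30965423583984), 0.8814040422439575)
(array([ 525.46996297, -224.69797665,  195.38782379]), np.float64(0.3697884874945067))
(array([ 529.37274625, -284.93467481,  209.2014267 ]), np.float64(0.17373884661585892))
(array([ 527.47157898, -254.32223795,  204.19231957]), np.float64(0.010620011349905579))
197 [ 527.38167349 -254.6736144   197.        ] [ 528.04641975 -257.54413798  197.        ] [[525.2, -224.9, 197.0], [529.5, -287.2, 197.0]] [[525.7, -224.2, 197.0], [530.4, -292.9, 197.0]]
204 [ 527.47922788 -254.32921722  204.        ] [ 527.47692165 -254.41090948  204.        ] [[525.3, -225.5, 204.0], [529.5, -285.9, 204.0]] [[525.2, -222.4, 204.0], [529.7, -288.4, 204.0]]
210 [ 527.56284594 -254.03401965  210.        ] [ 526.98878041 -251.72528505  210.        ] [[525.5, -226.0, 210.0], [529.5, -284.7, 210.0]] [[524.8, -220.9, 210.0], [529.1, -284.5, 210.0]]
```

View pics/w4.png

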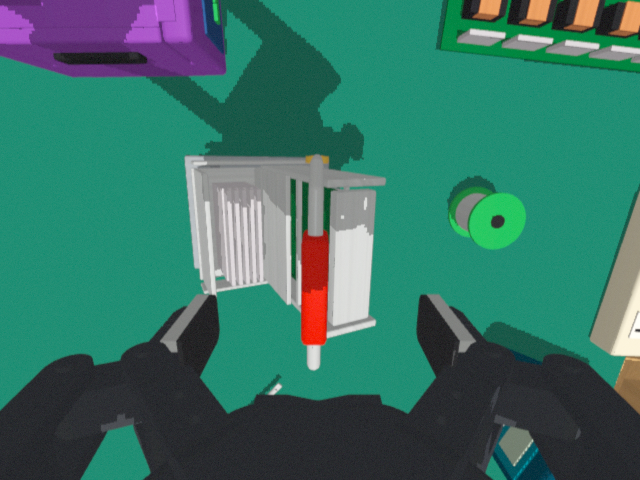

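Grip axis yaw is about 0.070, centre near (527.5,-255.5,198), in agreement with the scene and top views. Descending.

Emit:
{"method": "arm_command", "body": {
  "xyz": [
    [-0.012, -0.008, 0.123],
    [-0.012, -0.008, 0.123],
    [-0.011, -0.009, 0.123],
    [0, 0, 0],
    [0, 0, 0]
  ],
  "delta_rot": [
    [0, 0, 0.013],
    [0, 0, 0],
    [0, 0, 0],
    [0, 0, 0],
    [0, 0, 0]
  ],
  "claw": [1, 1, 1, 1, 1]
}}

```text
t: 4.3
ee_pos: [518.5, -259.5, 356.5]
ee_rot: [3.082, -0.001, 1.636]
contact_force: [0.5, -0.4, 0.6]
width: 85.2
gripper_force: 0.0
```

```bash
python3 - <<'E'
from h import *
s=env.sense();print(s['t'],s['ee_pos'],s['ee_rot'],s['contact_force'])
c=env.calibration("wrist");im=env.capture("wrist");b=blobs(red(im))[0];print(b[0],b[1],rect(b[2])[1])
R=rot(s['ee_rot']);g=s['ee_pos']+R@[0,0,154.7];print("grasp",g, proj(c,g), "bailz",-R[:,2],"y_t",R[:,1])
for off in(-7,7): print(proj(c,g+R@[0,off,-13+3]))
E
```

```text
4.3 [ 518.51724451 -259.48860718  356.52387174] [ 3.08158179e+00 -5.85338704e-04  1.63644395e+00] [ 0.45081328 -0.44955739  0.56310925]
[318.37592138 312.77743653] [ 301  237   36  150 4884] ((318.5, 311.5), (149.0, 35.0), 90.0)
grasp [ 527.76943897 -258.78976454  202.10237545] [[317.98683378 321.0922247 ]] bailz [-0.05980733 -0.00451741  0.99819972] y_t [0.99605204 0.06544736 0.05997484]
[[299.92560295 334.30682806]]
[[336.09794465 334.32114507]]
```

Emit:
{"method": "arm_command", "body": {
  "xyz": [
    [0.02, 0, 0.015],
    [0, 0, 0],
    [0, 0, 0],
    [0, 0, 0],
    [0, 0, 0],
    [0, 0, 0],
    [0, 0, 0],
    [0, 0, 0]
  ],
  "delta_rot": [
    [0, 0, 0],
    [0, 0, 0],
    [0, 0, 0],
    [0, 0, 0],
    [0, 0, 0],
    [0, 0, 0],
    [0, 0, 0],
    [0, 0, 0]
  ],
  "claw": [0.6, 0, 0, 0, 0, 0, 0, 0],
  "force": 60
}}

```text
t: 5.35
ee_pos: [518.5, -256.9, 355.0]
ee_rot: [3.081, -0.0, 1.637]
contact_force: [0.3, -0.4, 2.4]
width: 12.7
gripper_force: 59.7
```

```bash
python3 - <<'E'
from h import *
s=env.sense();print(s['t'],s['ee_pos'],s['ee_rot'],s['contact_force'],s['ft_torque'],s['width'],s['gripper_force'])
R=rot(s['ee_rot']);print(R.round(4))
# slot direction: lean .40 about rack y, yaw psi
psi=.069;ex=np.array([np.cos(psi),np.sin(psi),0]);d=np.sin(.4)*ex+np.array([0,0,np.cos(.4)])
print("slot dir in tool",R.T@d)
g=s['ee_pos']+R@[0,0,154.7];print("grasp",g)
E
```

```text
5.35 [ 518.47169359 -256.86235002  355.04296973] [ 3.08115194e+00 -3.53098073e-04  1.63674651e+00] [ 0.32320374 -0.38571464  2.35128724] [0.11690116 0.07122005 0.00212932] 12.683552182938449 59.65195834636688
[[-6.590e-02  9.960e-01  6.020e-02]
 [ 9.978e-01  6.580e-02  4.300e-03]
 [ 4.000e-04  6.040e-02 -9.982e-01]]
slot dir in tool [ 0.00151288  0.44434113 -0.89585639]
grasp [ 527.79227257 -256.19212003  200.62545907]
```

Emit:
{"method": "arm_command", "body": {
  "xyz": [
    [0, 0.0093, -0.0187],
    [0, 0.0185, -0.0373],
    [0, 0.0185, -0.0373],
    [0, 0, 0]
  ],
  "delta_rot": [
    [0, 0, 0],
    [0, 0, 0],
    [0, 0, 0],
    [0, 0, 0]
  ],
  "claw": [0, 0, 0, 0]
}}

```text
t: 5.85
ee_pos: [523.3, -256.4, 366.1]
ee_rot: [3.082, -0.001, 1.637]
contact_force: [-0.4, 0.3, -7.3]
width: 13.2
gripper_force: 58.5
```

```bash
python3 - <<'E'
from h import *
s=env.sense();print(s['t'],s['ee_pos'],s['ee_rot'],s['contact_force'],s['ft_torque'],s['width'],s['gripper_force'])
E
```

```text
5.85 [ 523.34824685 -256.44980781  366.14173813] [ 3.08203260e+00 -9.01503905e-04  1.63690787e+00] [-0.41894116  0.26321229 -7.34360297] [ 0.02290743  0.28354391 -0.07442134] 13.197728748642195 58.528459668159485
```

Emit:
{"method": "arm_command", "body": {
  "xyz": [
    [0, 0.049, -0.0485],
    [0, 0.0486, -0.0488],
    [0, 0.048, -0.049],
    [0, 0.0474, -0.0494],
    [0, 0.0468, -0.0496],
    [0, 0, 0]
  ],
  "delta_rot": [
    [0.0153, 0, 0],
    [0.0153, 0, 0],
    [0.0153, 0, 0],
    [0.0153, 0, 0],
    [0.0153, 0, 0],
    [0, 0, 0]
  ],
  "claw": [0, 0, 0, 0, 0, 0]
}}

```text
t: 6.6
ee_pos: [551.5, -254.7, 397.6]
ee_rot: [3.14, 0.0, 1.637]
contact_force: [-0.1, 0.2, -7.0]
width: 12.9
gripper_force: 58.7
```

```bash
python3 - <<'E'
from h import *
s=env.sense();print(s['t'],s['ee_pos'],s['ee_rot'],s['contact_force'],s['ft_torque'],s['width'],s['gripper_force'])
R=rot(s['ee_rot']);print("grasp",s['ee_pos']+R@[0,0,154.7],"pivot",s['ee_pos']+R@[0,0,250.])
im=env.capture("wrist");cv2.imwrite("pics/w5.png",im[:,:,::-1])
E
```

```text
6.6 [ 551.53050568 -254.73488299  397.63493134] [3.14033950e+00 2.54650780e-04 1.63717539e+00] [-0.12804141  0.19667989 -6.99309563] [-0.04631955  0.08467729 -0.07676161] 12.854564695218528 58.69043290615082
grasp [ 551.72655496 -254.76133167  242.93505783] pivot [ 551.84732739 -254.77762488  147.63513575]
```

View pics/w5.png

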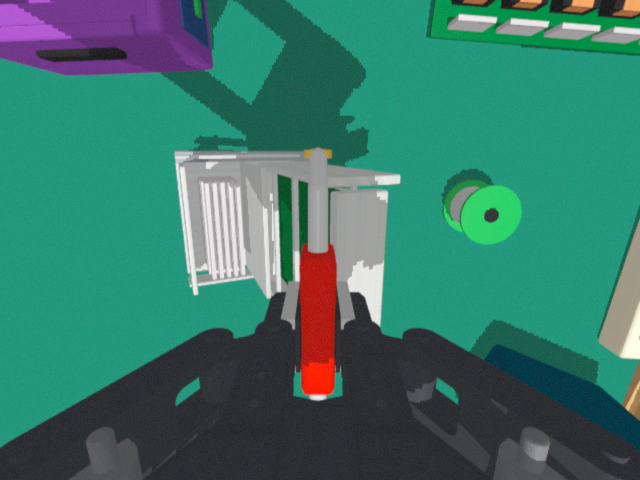

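The pull is clean, with weight only (7 N) and no side force. In the wrist view the board (green) is emerging, the grip is held centrally at (318,320), and the gold pivot pin is at (318,153). Next I'll design the draw-out so the +x motion both clears the rack and absorbs most of the release swing.

```bash
cat > sim.py <<'E'
import numpy as np
from scipy.optimize import least_squares
DT=1/400.;N=50;TAU=.04
def path(rows,tail=0):
    v=np.repeat(np.vstack([rows,np.zeros((tail,np.shape(rows)[1]))])/.125,N,0)
    out=np.zeros_like(v);c=np.zeros(v.shape[1])
    for i in range(len(v)): c=c+(v[i]-c)*DT/TAU; out[i]=c
    return out            # velocities mm/s, lagged
def swing(v,L,th=.4,om=0.,rel=None,s0=46.,c=0.0):
    a=np.diff(v,axis=0,prepend=v[:1]*0)/DT/1000
    s=s0;T=[];O=[];free=rel is None
    for i in range(len(v)):
        if not free:
            s+=np.hypot(v[i,0],v[i,1])*DT; free=s>=rel
        if free:
            om+=DT*(a[i,0]*np.cos(th)-(9.8+a[i,1])*np.sin(th))/L; th+=DT*om
        T.append(th);O.append(om)
    return np.array(T),np.array(O)
E
python3 - <<'E'
from sim import *
zz=np.array([5.5,12.9,18,21,21,18,12,8,4,1,0,0]);n=12
def build(p): return np.c_[np.r_[6*.39,14*.39,p],zz]
cases=[(L,r) for L in(.21,.23,.26) for r in(55,57.5,60)]
def cost(p):
    v=path(build(p),4);R=[]
    for L,r in cases:
        T,O=swing(v,L,rel=r);R+=[10*T[-1],10*O[-1]*np.sqrt(L/9.8)]
    return np.r_[R,.01*np.diff(p),.02*p[-1],.003*max(0,p.sum()-200)]
p=least_squares(cost,np.r_[15,25,30,30,25,20,15,10,5,1.],bounds=(-3,45)).x;p=p.round(1)
print(p,p.sum(),zz.sum())
v=path(build(p),4);X=np.cumsum(v,0)*DT
c4,s4=np.cos(.4),np.sin(.4)
sl=np.array([s4,c4]);no=np.array([c4,-s4])
for L,r in cases:
    T,O=swing(v,L,rel=r)
    P=(46+80)*sl+X                       # pivot rel slot floor
    def body(q,i):                       # point in carrier frame (x,z)
        d=q-P[i];t=T[i];return np.array([d[0]*np.cos(t)-d[1]*np.sin(t),d[0]*np.sin(t)+d[1]*np.cos(t)])
    clear=[]
    for q in(55*sl+23*no,55*sl+26*no,85*sl-23*no,85*sl-26*no):
        D=[]
        for i in range(0,len(T),4):
            b=body(q,i);e=np.maximum(np.abs(b-[0,-10])-[22,70],0);D.append(np.hypot(*e) if e.any() else -min(22-abs(b[0]),70-abs(b[1]+10)))
        clear.append(round(float(min(D)),1))
    print(L,r,"amp",round(float(np.sqrt(T[-1]**2+O[-1]**2*L/9.8)),3),"range",T.min().round(2),T.max().round(2),clear)
E
```

```text
[-3.  45.  45.  45.  45.  13.7  2.2  8.4  1.2 -3. ] 199.5 121.4
0.21 55 amp 0.118 range -0.18 0.4 [1.0, 4.0, 1.0, 4.0]
0.21 57.5 amp 0.051 range -0.17 0.4 [1.0, 4.0, 1.0, 4.0]
0.21 60 amp 0.016 range -0.18 0.4 [1.0, 4.0, 1.0, 4.0]
0.23 55 amp 0.066 range -0.18 0.4 [1.0, 4.0, 1.0, 4.0]
0.23 57.5 amp 0.012 range -0.19 0.4 [1.0, 4.0, 1.0, 4.0]
0.23 60 amp 0.062 range -0.2 0.4 [1.0, 4.0, 1.0, 4.0]
0.26 55 amp 0.027 range -0.2 0.4 [1.0, 4.0, 1.0, 4.0]
0.26 57.5 amp 0.067 range -0.2 0.4 [1.0, 4.0, 1.0, 4.0]
0.26 60 amp 0.122 range -0.22 0.4 [1.0, 4.0, 1.0, 4.0]
```

Emit:
{"method": "arm_command", "body": {
  "xyz": [
    [0, 0.0195, -0.046],
    [0, 0.0455, -0.1075],
    [0, 0.01, -0.15],
    [0, 0.36, -0.175],
    [0, 0.375, -0.175],
    [0, 0.375, -0.15],
    [0, 0.375, -0.1],
    [0, 0.115, -0.067],
    [0, 0.025, -0.033],
    [0, 0.06, -0.01],
    [0, 0.01, 0],
    [0, -0.015, 0]
  ],
  "delta_rot": [
    [0, 0, 0],
    [0, 0, 0],
    [0, 0, 0],
    [0, 0, 0],
    [0, 0, 0],
    [0, 0, 0],
    [0, 0, 0],
    [0, 0, 0],
    [0, 0, 0],
    [0, 0, 0],
    [0, 0, 0],
    [0, 0, 0]
  ],
  "claw": [0, 0, 0, 0, 0, 0, 0, 0, 0, 0, 0, 0]
}}

```text
t: 8.15
ee_pos: [760.7, -241.0, 517.9]
ee_rot: [-3.141, -0.001, 1.636]
contact_force: [-1.0, -0.4, -7.5]
width: 13.1
gripper_force: 59.6
```

```bash
python3 - <<'E'
from h import *
import pickle
s=env.sense();print(s['t'],s['ee_pos'],s['ee_rot'],s['contact_force'],s['width'],s['gripper_force'],s['joint_pos'])
L=[]
for k in range(22):
    t=env.sense()['t'];im=env.capture("wrist");L.append((t,im,env.sense()['ee_pos'],env.calibration("wrist")))
pickle.dump(L,open("sw1.pkl","wb"));cv2.imwrite("pics/w6.png",np.hstack([L[0][1],L[9][1]])[:,:,::-1][::1,::1][:, :].copy()[:480,:1280].copy() if 0 else cv2.resize(np.hstack([L[0][1],L[9][1]])[:,:,::-1],(800,300)))
print(L[0][0],L[-1][0])
E
```

```text
8.15 [ 760.69292636 -241.0329373   517.87276162] [-3.14060226e+00 -9.28267841e-04  1.63648923e+00] [-1.02647658 -0.37702558 -7.49542356] 13.138544117502592 59.64377224445343 [-3.74126741e-01  4.13967801e-01  1.11612105e+00  4.18607277e-04
  1.61279517e+00 -4.39802802e-01]
8.15 9.2
```

View pics/w6.png

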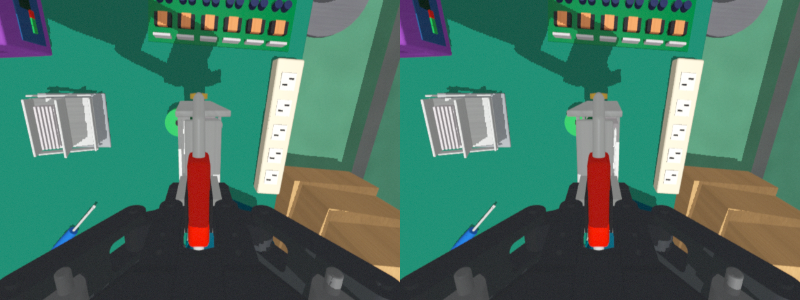

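The carrier is out and hanging nearly plumb between the fingers, with its top end bar near rows 163-180, cols 283-366 at full resolution. The empty rack is at left. I'll track the bar for swing.

```bash
cat >> h.py <<'E'
from scipy.optimize import curve_fit
def edges(im,r0=166,r1=176):
    h=cv2.cvtColor(im,cv2.COLOR_RGB2HSV).astype(float)
    S=cv2.GaussianBlur(h[r0:r1,:,1],(1,3),0).mean(0)  # saturation profile: bar low, bench high
    lo=S<90
    i=j=318
    while lo[i]: i-=1
    while lo[j]: j+=1
    f=lambda a,b:a+(90-S[a])/(S[b]-S[a])*(b-a)
    return f(i,i+1),f(j-1,j)
def tilt_px(s,th):  # pixel column of far bar centre at tilt th
    R=rot(s['ee_rot']);c=env.calibration("wrist")
    return proj(c,s['ee_pos']+R@[55,60*np.sin(th),250-60*np.cos(th)])[0]
def fit(t,m,w0=6.5):
    f=lambda t,a,b,w,k:a*np.cos(w*t)+b*np.sin(w*t)+k
    p,cov=curve_fit(f,t,m,[.05,.05,w0,np.mean(m)],bounds=([-9,-9,5.8,-9],[9,9,7.2,9]));return p,(m-f(t,*p)).std(),np.sqrt(np.diag(cov))
E
python3 - <<'E'
from h import *
import pickle
L=pickle.load(open("sw1.pkl","rb"));s=env.sense()
print([tilt_px(s,a).round(1).tolist() for a in(-.1,0,.1)])
t=np.array([l[0] for l in L]);E=np.array([edges(l[1]) for l in L]);print(E.round(2).tolist())
print([l[2].round(1).tolist() for l in L[::7]])
E
```

```text
[[305.4, 178.5], [318.1, 178.5], [330.8, 178.5]]
[[283.09, 355.19], [282.95, 354.7], [282.58, 354.74], [282.05, 354.51], [281.45, 354.03], [280.84, 353.43], [280.02, 352.68], [279.61, 352.25], [278.59, 351.91], [278.37, 351.65], [278.51, 351.58], [278.38, 351.68], [278.76, 351.91], [279.6, 352.56], [279.85, 352.67], [280.83, 353.56], [281.69, 353.72], [282.21, 354.51], [282.55, 354.82], [283.01, 354.76], [283.09, 354.66], [282.72, 354.8]]
[[760.5, -241.1, 518.0], [761.0, -240.9, 518.3], [761.1, -240.9, 518.3], [761.0, -240.9, 518.3]]
```

```bash
python3 - <<'E'
from h import *
import pickle
L=pickle.load(open("sw1.pkl","rb"));t=np.array([l[0] for l in L]);E=np.array([edges(l[1]) for l in L]).mean(1)
p,sd,e=fit(t,(E-318.1)/127);print(p,sd,e,"T",2*np.pi/p[2],"amp",np.hypot(*p[:2]))
s=env.sense();print(s['t'],s['ee_pos'],s['ee_rot'])
# carrier ends along y: far bar vs near: gold pin / bail ends
w=np.r_[np.arange(.5,8),8,8,8,8,np.arange(7.5,0,-1)];w/=w.sum()
d=np.array([541.5,289.5,518])-s['ee_pos'];yaw=s['ee_rot'][2];dy=1.581-yaw
out=[]
for k in range(20):
    R=rot([np.pi,0,yaw]);out.append((R.T@(d*w[k])/120).round(3).tolist());yaw+=dy*w[k]
print(out[:10]);print(out[10:]);print((-dy*w/np.radians(45)).round(4).tolist())
E
```

```text
[-1.57795568e-02  2.53781181e-04  6.53706063e+00 -8.93768745e-03] 0.0007558761322603598 [0.00029956 0.01156147 0.08452733 0.00023829] T 0.9611636888654228 amp 0.015781597446830543
9.25 [ 761.04604499 -240.89986151  518.29297773] [-3.14151340e+00 -6.15793162e-04  1.63675839e+00]
[[0.024, -0.008, 0.0], [0.071, -0.024, 0.0], [0.118, -0.04, 0.0], [0.165, -0.056, 0.0], [0.212, -0.073, 0.0], [0.259, -0.09, 0.0], [0.306, -0.107, 0.0], [0.352, -0.125, 0.0], [0.375, -0.135, 0.0], [0.375, -0.137, 0.0]]
[[0.374, -0.138, 0.0], [0.373, -0.14, 0.0], [0.349, -0.133, 0.0], [0.302, -0.117, 0.0], [0.255, -0.1, 0.0], [0.209, -0.082, 0.0], [0.162, -0.064, 0.0], [0.116, -0.046, 0.0], [0.069, -0.028, 0.0], [0.023, -0.009, 0.0]]
[0.0004, 0.0011, 0.0018, 0.0026, 0.0033, 0.0041, 0.0048, 0.0055, 0.0059, 0.0059, 0.0059, 0.0059, 0.0055, 0.0048, 0.0041, 0.0033, 0.0026, 0.0018, 0.0011, 0.0004]
```

Emit:
{"method": "arm_command", "body": {
  "xyz": [
    [0.024, -0.008, 0],
    [0.071, -0.024, 0],
    [0.118, -0.04, 0],
    [0.165, -0.056, 0],
    [0.212, -0.073, 0],
    [0.259, -0.09, 0],
    [0.306, -0.107, 0],
    [0.352, -0.125, 0],
    [0.375, -0.135, 0],
    [0.375, -0.137, 0]
  ],
  "delta_rot": [
    [0, 0, 0.0004],
    [0, 0, 0.001],
    [0, 0, 0.002],
    [0, 0, 0.0026],
    [0, 0, 0.0033],
    [0, 0, 0.004],
    [0, 0, 0.0048],
    [0, 0, 0.0055],
    [0, 0, 0.006],
    [0, 0, 0.006]
  ],
  "claw": [0, 0, 0, 0, 0, 0, 0, 0, 0, 0]
}}

```text
t: 10.5
ee_pos: [649.6, 26.6, 519.0]
ee_rot: [3.141, -0.001, 1.609]
contact_force: [0.3, 0.9, -7.5]
width: 13.0
gripper_force: 59.7
```

Emit:
{"method": "arm_command", "body": {
  "xyz": [
    [0.374, -0.138, 0],
    [0.373, -0.14, 0],
    [0.349, -0.133, 0],
    [0.302, -0.117, 0],
    [0.255, -0.1, 0],
    [0.209, -0.082, 0],
    [0.162, -0.064, 0],
    [0.116, -0.046, 0],
    [0.069, -0.028, 0],
    [0.023, -0.009, 0],
    [0, 0, 0],
    [0, 0, 0]
  ],
  "delta_rot": [
    [0, 0, 0.006],
    [0, 0, 0.006],
    [0, 0, 0.0055],
    [0, 0, 0.0048],
    [0, 0, 0.004],
    [0, 0, 0.0033],
    [0, 0, 0.0026],
    [0, 0, 0.002],
    [0, 0, 0.001],
    [0, 0, 0.0004],
    [0, 0, 0],
    [0, 0, 0]
  ],
  "claw": [0, 0, 0, 0, 0, 0, 0, 0, 0, 0, 0, 0]
}}

```text
t: 12.0
ee_pos: [541.8, 289.0, 518.6]
ee_rot: [-3.141, -0.0, 1.58]
contact_force: [-0.5, -0.5, -7.5]
width: 13.4
gripper_force: 59.7
```

```bash
python3 - <<'E'
from h import *
import pickle
s=env.sense();print(s['t'],s['ee_pos'],s['ee_rot'],s['contact_force'])
L=[]
for k in range(20):
    t=env.sense()['t'];L.append((t,env.capture("wrist")))
top=env.capture("top");sc=env.capture("scene");cv2.imwrite("pics/top7.png",top[:,:,::-1]);cv2.imwrite("pics/scene7.png",sc[:,:,::-1])
pickle.dump(L,open("sw2.pkl","wb"))
cv2.imwrite("pics/w7.png",np.hstack([cv2.resize(L[0][1],(440,330)),cv2.resize(sc[100:290,330:530],(348,330))])[:,:,::-1])
try:
    t=np.array([l[0] for l in L]);E=np.array([edges(l[1]) for l in L]);print(E[::4].round(2).tolist())
    p,sd,e=fit(t,(E.mean(1)-318.1)/127);print(p,sd,"amp",np.hypot(*p[:2]))
except Exception as x: print(x)
E
```

```text
12.0 [541.82239688 289.03557114 518.57518413] [-3.14148530e+00 -2.85022614e-04  1.57996740e+00] [-0.48365605 -0.5432608  -7.50463366]
[[248.7, 385.71], [248.88, 385.89], [248.94, 386.16], [249.01, 386.3], [249.02, 386.32]]
[-5.14586277e-04 -1.51555152e-03  5.80000000e+00 -4.53900141e-03] 0.0005920396346647399 amp 0.0016005297392591518
```

View pics/w7.png

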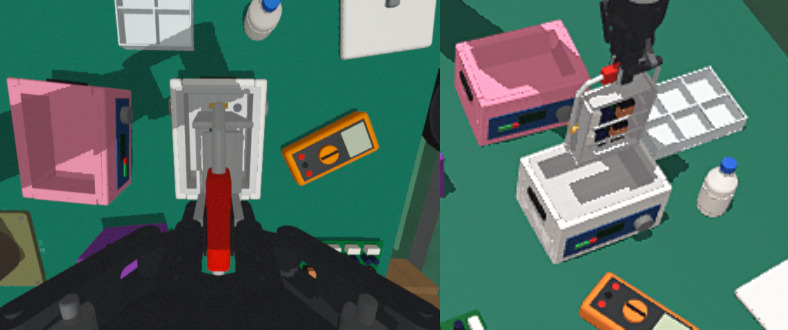

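The carrier hangs over the white tank with no contact, and it looks plumb in the scene inset. The end bar is now seen against the white tank, so I'll track its texture points instead.

```bash
cat >> h.py <<'E'
def lk(L,roi=(270,155,372,190)):
    g=[cv2.cvtColor(l[1],cv2.COLOR_RGB2GRAY) for l in L];m=np.zeros_like(g[0]);m[roi[1]:roi[3],roi[0]:roi[2]]=255
    p0=cv2.goodFeaturesToTrack(g[0],30,.03,5,mask=m);T=[]
    for q in g: T.append(cv2.calcOpticalFlowPyrLK(g[0],q,p0,None,winSize=(11,11),maxLevel=0)[0][:,0])
    return p0[:,0],np.array(T)
E
python3 - <<'E'
from h import *
import pickle
L=pickle.load(open("sw2.pkl","rb"));t=np.array([l[0] for l in L])
p0,T=lk(L)
A=np.c_[np.cos(6.53*(t-t[0])),np.sin(6.53*(t-t[0])),np.ones(len(t))]
for i in range(len(p0)):
    q,r,_,_=np.linalg.lstsq(A,T[:,i,0]-p0[i,0],rcond=None);print(p0[i],q.round(2),np.ptp(T[:,i,0]).round(2))
s=env.sense();c=env.calibration("wrist");R=rot(s['ee_rot'])
for q in([68,0,250],[60,0,250],[55,22,190],[55,-22,190],[-55,22,190]): print(q,proj(c,s['ee_pos']+R@q)[0].round(1))
b=blobs(red(L[0][1]))[0];print(b[1])
h=cv2.cvtColor(L[0][1],cv2.COLOR_RGB2HSV);g=(h[...,0]>15)&(h[...,0]<32)&(h[...,1]>110);m=np.zeros_like(g);m[130:180,280:360]=g[130:180,280:360];b=blobs(m)[0];print("pin",b[0],b[1])
cv2.imwrite("pics/z.png",cv2.resize(L[0][1][90:330,230:410],(600,800))[:, :, ::-1])
E
```

```text
[347. 188.] [ 1.72  0.47 -1.28] 3.35
[357. 171.] [-0.09 -0.11  0.41] 0.58
[328. 160.] [-1.7  -0.59  1.49] 3.48
[291. 156.] [-0.01  0.03 -0.03] 0.19
[355. 187.] [ 0.29 -0.11 -0.17] 0.96
[276. 164.] [-0.07 -0.09  0.21] 0.31
[306. 188.] [ 1.29  0.36 -0.7 ] 3.1
[340. 161.] [-0.1  -0.07  0.17] 0.27
[283. 187.] [ 1.42  0.36 -1.86] 2.96
[345. 164.] [-0.6  -0.3   0.91] 1.56
[289. 162.] [-0.08 -0.06  0.21] 0.41
[283. 159.] [-1.78 -0.44  2.77] 3.9
[367. 176.] [ 1.09  0.18 -1.46] 2.29
[366. 187.] [-1.02 -0.35  1.56] 2.49
[351. 155.] [-0.03 -0.08  0.17] 0.27
[282. 177.] [ 14.33   3.84 -21.01] 30.15
[308. 160.] [ 0.01  0.   -0.09] 0.17
[307. 178.] [-0.13 -0.03  0.2 ] 0.39
[68, 0, 250] [318.1 147.8]
[60, 0, 250] [318.1 160.8]
[55, 22, 190] [364.9 178.5]
[55, -22, 190] [271.5 178.5]
[-55, 22, 190] [357.2 376.4]
[ 300  244   36  151 4903]
pin [307.25       152.91666667] [304 150   9   8  48]
```

```bash
python3 - <<'E'
from h import *
import pickle
L=pickle.load(open("sw2.pkl","rb"))
G=np.array([cv2.cvtColor(l[1],cv2.COLOR_RGB2GRAY) for l in L]).astype(int)
for r in (160,166,170,174,178,182,190,200): print(r,G[0,r,262:376:2].tolist())
D=(G.max(0)-G.min(0));ys,xs=np.where(D[100:300,240:400]>25)
print("moving px by row:")
for r in range(130,250,6): print(r,(np.where(D[r,240:400]>25)[0]+240).tolist())
E
```

```text
160 [125, 126, 124, 101, 99, 100, 110, 127, 126, 132, 143, 205, 204, 203, 203, 146, 130, 129, 127, 128, 125, 125, 127, 127, 109, 113, 116, 115, 116, 113, 115, 114, 112, 201, 207, 209, 207, 205, 207, 136, 108, 106, 103, 104, 159, 207, 207, 209, 203, 115, 101, 97, 106, 200, 206, 202, 202]
166 [122, 123, 125, 105, 100, 100, 126, 205, 204, 204, 206, 207, 145, 108, 107, 110, 107, 109, 106, 107, 107, 106, 106, 105, 110, 112, 114, 117, 117, 113, 114, 114, 108, 107, 108, 106, 110, 108, 106, 107, 107, 120, 168, 199, 209, 208, 208, 209, 203, 108, 100, 102, 114, 205, 207, 203, 204]
170 [120, 123, 125, 105, 100, 99, 127, 206, 203, 204, 204, 129, 108, 108, 109, 105, 107, 109, 107, 109, 109, 107, 106, 105, 108, 111, 113, 120, 116, 113, 116, 114, 110, 106, 110, 109, 109, 110, 106, 108, 106, 106, 108, 107, 108, 121, 169, 202, 145, 109, 102, 104, 115, 206, 208, 203, 205]
174 [122, 126, 125, 105, 101, 104, 120, 205, 203, 203, 118, 105, 107, 106, 108, 107, 108, 106, 103, 108, 106, 105, 104, 105, 110, 111, 116, 118, 115, 115, 115, 118, 110, 105, 105, 106, 107, 104, 107, 109, 107, 107, 107, 109, 103, 107
[... 2016 characters left out ...]
 284, 292, 293, 294, 351, 352, 353, 354, 355, 383]
208 [258, 282, 283, 284, 293, 294, 342, 343, 344, 345, 346, 351, 352, 353]
214 [282, 283, 284, 285, 293, 294, 342, 343, 344, 345, 346, 351, 352, 353]
220 [252, 282, 283, 284, 285, 291, 292, 293, 294, 341, 342, 343, 344, 345, 346, 350, 351, 352, 353, 355, 382]
226 [259, 282, 283, 284, 285, 293, 294, 341, 342, 343, 344, 345, 346, 350, 351, 352]
232 [283, 284, 285, 292, 293, 294, 341, 342, 343, 344, 345, 346, 347, 348, 349, 350, 351, 352, 375]
238 [253, 283, 284, 285, 292, 293, 294, 341, 342, 343, 344, 345, 346, 347, 348, 349, 350, 351, 352, 381]
244 [270, 283, 284, 285, 292, 293, 294, 341, 342, 343, 344, 345, 346, 347, 348, 349, 350, 351, 352]
```

```bash
cat >> h.py <<'E'
def edges2(im,r0=178,r1=186):
    S=cv2.cvtColor(im,cv2.COLOR_RGB2GRAY)[r0:r1].astype(float).mean(0);th=165
    i=290
    while S[i]<th and i>265: i-=1
    j=350
    while S[j]<th and j<385: j+=1
    return i+(S[i]-th)/(S[i]-S[i+1]), j-1+(th-S[j-1])/(S[j]-S[j-1])
def amp(L,w=6.53):
    t=np.array([l[0] for l in L]);E=np.array([edges2(l[1]) for l in L]);ts=t[-1]
    A=np.c_[np.cos(w*(t-ts)),np.sin(w*(t-ts)),np.ones(len(t))]
    for k in(0,1):
        q=np.linalg.lstsq(A,E[:,k],rcond=None)[0];print("edge",k,q.round(2),"amp rad",(np.hypot(*q[:2])/127).round(4),"sd",(E[:,k]-A@q).std().round(3),"t0",ts)
    return t,E
E
python3 - <<'E'
from h import *
import pickle
t,E=amp(pickle.load(open("sw2.pkl","rb")));print(E.round(1).tolist())
E
```

```text
edge 0 [  5.57   3.71 271.01] amp rad 0.0527 sd 2.441 t0 12.95
edge 1 [  4.11   1.52 364.54] amp rad 0.0346 sd 2.943 t0 12.95
[[279.0, 368.0], [279.1, 368.1], [278.6, 367.6], [277.4, 366.5], [274.8, 366.4], [276.5, 366.4], [267.2, 366.4], [267.2, 366.5], [267.2, 366.5], [266.2, 356.4], [266.0, 355.8], [266.1, 355.8], [267.0, 356.6], [267.3, 366.6], [267.2, 366.5], [267.2, 366.6], [267.2, 366.6], [267.3, 366.5], [277.6, 366.7], [278.6, 367.6]]
```

```bash
python3 - <<'E'
from h import *
import pickle
L=pickle.load(open("sw2.pkl","rb"))
for k in(0,3,5,8,10,13,16,19):
    g=cv2.cvtColor(L[k][1],cv2.COLOR_RGB2GRAY).astype(float)
    print(k,"A",g[226:236,276:300].mean(0).astype(int).tolist(),"B",g[226:236,336:358].mean(0).astype(int).tolist())
    print("   C",g[179:184,264:286].mean(0).astype(int).tolist(),"D",g[179:184,348:372].mean(0).astype(int).tolist())
E
```

```text
0 A [130, 198, 204, 204, 205, 207, 205, 203, 200, 147, 125, 123, 123, 119, 122, 121, 140, 199, 182, 129, 118, 120, 121, 122] B [124, 123, 124, 124, 124, 123, 122, 122, 123, 123, 124, 123, 122, 122, 123, 122, 143, 204, 204, 142, 121, 117]
   C [148, 149, 150, 148, 130, 110, 104, 104, 104, 104, 114, 167, 203, 206, 200, 157, 124, 124, 124, 123, 124, 125] D [127, 127, 126, 127, 126, 125, 126, 124, 125, 125, 124, 124, 123, 123, 123, 123, 122, 122, 122, 126, 157, 204, 207, 204]
3 A [126, 196, 204, 204, 205, 207, 205, 202, 191, 137, 123, 123, 122, 118, 122, 125, 137, 131, 118, 120, 121, 122, 121, 122] B [124, 124, 124, 124, 122, 121, 122, 123, 124, 123, 123, 122, 122, 122, 121, 137, 185, 208, 205, 142, 122, 118]
   C [132, 134, 135, 135, 134, 109, 104, 105, 106, 103, 113, 163, 201, 184, 130, 124, 124, 124, 124, 123, 124, 124] D [127, 126, 126, 127, 126, 125, 126, 125, 125, 125, 124, 123, 122, 124, 123, 123, 124, 123, 134, 189, 207, 209, 207, 205]
5 A [123, 194, 203, 203, 206, 207, 205, 199, 157, 126, 123, 123, 121, 122, 117, 118, 121, 121, 122, 121, 122, 122, 123, 124] B [122, 122, 122, 123
[... 2015 characters left out ...]
163, 164, 149, 114, 104, 105, 104, 103, 103, 116, 124, 124, 125, 123, 122, 123, 122, 124, 124, 125] D [128, 127, 127, 127, 126, 126, 125, 124, 124, 124, 124, 125, 124, 123, 124, 119, 102, 101, 122, 198, 209, 210, 208, 205]
19 A [120, 187, 203, 204, 205, 207, 206, 202, 199, 144, 124, 123, 122, 119, 122, 120, 126, 139, 141, 121, 119, 122, 122, 123] B [124, 124, 124, 124, 124, 123, 121, 122, 123, 124, 124, 123, 122, 122, 122, 125, 162, 206, 205, 141, 123, 120]
   C [133, 137, 163, 164, 148, 112, 104, 105, 105, 103, 108, 149, 202, 206, 199, 135, 121, 124, 124, 124, 123, 124] D [128, 127, 127, 126, 125, 126, 127, 126, 125, 126, 124, 122, 123, 123, 122, 123, 122, 122, 122, 131, 184, 206, 208, 206]
```

```bash
cat >> h.py <<'E'
def sw(L):
    t=np.array([l[0] for l in L]);O=[]
    for _,im in L:
        S=cv2.cvtColor(im,cv2.COLOR_RGB2GRAY)[179:184].astype(float).mean(0);r=[]
        for st,dr in((290,-1),(346,1)):
            i=st
            while abs(S[i]-124)<13: i+=dr
            r.append(i)
        O.append(r)
    return t,np.array(O,float)
def swfit(L,tn,w=None):
    t,O=sw(L);m=(O.mean(1)-318.1)/127
    f=lambda t,a,b,k,w:k+a*np.cos(w*(t-tn))+b*np.sin(w*(t-tn))
    p,c=curve_fit(f,t,m,[.01,.01,0,6.5],bounds=([-1,-1,-1,6.2],[1,1,1,6.85]))
    print(O.astype(int).tolist());print("fit",p.round(4),"sd",(m-f(t,*p)).std().round(4),"amp",np.hypot(*p[:2]).round(4))
    return p[0],p[1]*p[3],p[3]   # tilt, rate at tn
E
cat > damp.py <<'E'
from h import *
from sim import *
import pickle,sys
def plan(th,om,w,n=8,dx=0.,lim=20):
    L=9.8/w**2
    def cost(u):
        v=path(np.c_[u,0*u],3);T,O=swing(v,L,th,om);return np.r_[300*T[-1],300*O[-1]/w,5*(u.sum()-dx),.02*u,.02*np.diff(np.r_[0,u,0])]
    u=least_squares(cost,np.zeros(n)).x
    print("mm",u.round(2),"units",(u/120).round(4).tolist())
E
python3 - <<'E'
from damp import *
L=pickle.load(open("sw2.pkl","rb"));s=env.sense();print(s['t'],s['ee_pos'],s['ee_rot'])
th,om,w=swfit(L,s['t']);print(th,om,w)
plan(th,om,6.53)
E
```

```text
13.1 [541.47700289 289.54469495 518.62744214] [-3.14147058e+00 -5.76135098e-04  1.58091285e+00]
[[279, 368], [279, 368], [278, 368], [277, 367], [275, 365], [274, 363], [272, 361], [270, 360], [268, 360], [267, 356], [266, 356], [266, 356], [267, 357], [268, 360], [270, 360], [272, 362], [274, 364], [276, 367], [278, 367], [278, 368]]
fit [ 3.7100e-02 -3.0900e-02 -5.5000e-03  6.5854e+00] sd 0.0028 amp 0.0483
0.03711639974784921 -0.20330914808642309 6.585443297809138
mm [ 0.03  1.73  2.91  2.4   0.37 -1.96 -3.13 -2.36] units [0.0002, 0.0144, 0.0242, 0.02, 0.0031, -0.0163, -0.0261, -0.0196]
```

Emit:
{"method": "arm_command", "body": {
  "xyz": [
    [0, 0, 0],
    [0, 0.0144, 0],
    [0, 0.0242, 0],
    [0, 0.02, 0],
    [0, 0.003, 0],
    [0, -0.016, 0],
    [0, -0.026, 0],
    [0, -0.0196, 0],
    [0, 0, 0],
    [0, 0, 0]
  ],
  "delta_rot": [
    [0, 0, 0],
    [0, 0, 0],
    [0, 0, 0],
    [0, 0, 0],
    [0, 0, 0],
    [0, 0, 0],
    [0, 0, 0],
    [0, 0, 0],
    [0, 0, 0],
    [0, 0, 0]
  ],
  "claw": [0, 0, 0, 0, 0, 0, 0, 0, 0, 0]
}}

```text
t: 14.35
ee_pos: [541.4, 289.6, 518.7]
ee_rot: [3.141, -0.001, 1.581]
contact_force: [1.2, 0.7, -7.4]
width: 13.0
gripper_force: 59.7
```

```bash
python3 - <<'E'
from damp import *
L=[]
for k in range(21): t=env.sense()['t'];L.append((t,env.capture("wrist")))
pickle.dump(L,open("sw3.pkl","wb"));s=env.sense();print(s['t'],s['ee_pos'],s['ee_rot'])
th,om,w=swfit(L,s['t']);plan(th,om,6.53)
E
```

```text
15.4 [541.47783161 289.55186522 518.6276338 ] [-3.14146090e+00 -6.40371793e-04  1.58090219e+00]
[[274, 364], [273, 363], [273, 362], [272, 362], [271, 361], [271, 361], [270, 360], [270, 360], [270, 360], [271, 361], [271, 361], [272, 362], [273, 362], [273, 363], [274, 364], [274, 364], [275, 365], [275, 365], [274, 364], [274, 364], [274, 363]]
fit [ 2.5000e-03 -1.7700e-02 -5.5000e-03  6.5281e+00] sd 0.002 amp 0.0179
mm [ 0.68  1.11  0.92  0.19 -0.65 -1.08 -0.88 -0.3 ] units [0.0057, 0.0093, 0.0076, 0.0015, -0.0054, -0.009, -0.0073, -0.0025]
```

Emit:
{"method": "arm_command", "body": {
  "xyz": [
    [0, 0.0057, 0],
    [0, 0.0093, 0],
    [0, 0.0076, 0],
    [0, 0.0015, 0],
    [0, -0.0054, 0],
    [0, -0.009, 0],
    [0, -0.0073, 0],
    [0, -0.0024, 0],
    [0, 0, 0],
    [0, 0, 0]
  ],
  "delta_rot": [
    [0, 0, 0],
    [0, 0, 0],
    [0, 0, 0],
    [0, 0, 0],
    [0, 0, 0],
    [0, 0, 0],
    [0, 0, 0],
    [0, 0, 0],
    [0, 0, 0],
    [0, 0, 0]
  ],
  "claw": [0, 0, 0, 0, 0, 0, 0, 0, 0, 0]
}}

```text
t: 16.65
ee_pos: [541.5, 289.5, 518.6]
ee_rot: [-3.142, -0.001, 1.581]
contact_force: [0.3, -0.3, -7.6]
width: 12.9
gripper_force: 59.7
```

```bash
python3 - <<'E'
from damp import *
L=[]
for k in range(21): t=env.sense()['t'];L.append((t,env.capture("wrist")))
pickle.dump(L,open("sw4.pkl","wb"));s=env.sense();print(s['t'],s['ee_pos'],s['ee_rot'])
th,om,w=swfit(L,s['t']);plan(th,om,6.53)
for k in(0,7,14):print(cv2.cvtColor(L[k][1],cv2.COLOR_RGB2GRAY)[179:184,266:278].mean(0).astype(int).tolist(),cv2.cvtColor(L[k][1],cv2.COLOR_RGB2GRAY)[226:236,340:356].mean(0).astype(int).tolist())
# centring check: mouth corners around, pins
im=L[-1][1];R=rot(s['ee_rot']);c=env.calibration("wrist")
C=np.array([[541.5,289.5]]);y=.010
for X,Y in((-75,100),(75,100),(75,-100),(-75,-100)):
    q=proj(c,[541.5+X*np.cos(y)-Y*np.sin(y),289.5+X*np.sin(y)+Y*np.cos(y),115])[0];print("rim corner pred",q.round(1))
h=cv2.cvtColor(im,cv2.COLOR_RGB2HSV).astype(int);gr=(h[...,0]>70)&(h[...,0]<95)&(h[...,1]>120)
for r in(120,140,160,200,240): 
    n=np.where(~gr[r,200:430])[0]+200;print(r,n.min(),n.max(),"gaps",n[np.where(np.diff(n)>3)[0]].tolist())
for col in(280,300,360,370): print("col",col,np.where(~gr[60:200,col])[0][:3]+60)
E
```

```text
17.7 [541.50005416 289.52611615 518.59089226] [-3.14142045e+00 -5.76170443e-04  1.58088329e+00]
[[273, 362], [272, 362], [272, 362], [272, 362], [272, 362], [272, 362], [272, 362], [272, 362], [272, 362], [272, 362], [273, 362], [273, 363], [273, 363], [273, 363], [273, 363], [273, 363], [273, 363], [273, 363], [273, 363], [273, 363], [272, 362]]
fit [-1.7000e-03 -4.7000e-03 -4.9000e-03  6.2256e+00] sd 0.0015 amp 0.005
mm [ 0.26  0.3   0.14 -0.1  -0.27 -0.27 -0.11  0.06] units [0.0021, 0.0025, 0.0011, -0.0009, -0.0023, -0.0022, -0.0009, 0.0005]
[164, 164, 148, 112, 105, 103, 106, 108, 120, 123, 122, 123] [124, 123, 123, 123, 124, 121, 130, 174, 188, 187, 150, 163, 206, 211, 205, 141]
[163, 164, 148, 114, 103, 104, 104, 117, 124, 124, 122, 122] [123, 123, 122, 123, 122, 119, 124, 184, 190, 187, 151, 168, 207, 210, 205, 141]
[162, 164, 149, 113, 104, 104, 103, 104, 117, 123, 125, 123] [124, 124, 123, 122, 123, 123, 123, 144, 186, 186, 149, 157, 206, 210, 205, 142]
rim corner pred [246.3 114. ]
rim corner pred [389.7 114. ]
rim corner pred [379.8 289.9]
rim corner pred [255.9 289.8]
120 247 389 gaps []
140 248 387 gaps []
160 245 389 gaps []
200 251 384 gaps []
240 253 429 gaps [381]
col 280 [60 61 62]
col 300 [112 113 114]
col 360 [114 115 116]
col 370 [115 116 117]
```

```bash
cat >> h.py <<'E'
def sub(L,tn,w=6.53):
    t=np.array([l[0] for l in L]);m=[]
    for _,im in L:
        S=cv2.cvtColor(im,cv2.COLOR_RGB2GRAY).astype(float)[179:184].mean(0)
        l=271.5+np.clip((123-S[270:280])/19,0,1).sum() if 0 else 280-np.clip((S[270:280]-104)/20,0,1)[2:].sum()
        m.append(l)
    m=(np.array(m)-273)/127;A=np.c_[np.cos(w*(t-tn)),np.sin(w*(t-tn)),np.ones(len(t))];q=np.linalg.lstsq(A,m,rcond=None)[0]
    print("sub",q.round(4),"amp",np.hypot(*q[:2]).round(4),"sd",(m-A@q).std().round(4));return q[0],q[1]*w
E
python3 - <<'E'
from damp import *
s=env.sense();L=pickle.load(open("sw4.pkl","rb"));th,om=sub(L,s['t']);plan(th,om,6.53)
E
```

```text
sub [-0.002 -0.004  0.008] amp 0.0045 sd 0.001
mm [ 0.25  0.27  0.11 -0.12 -0.27 -0.24 -0.07  0.08] units [0.0021, 0.0023, 0.0009, -0.001, -0.0022, -0.002, -0.0006, 0.0006]
```

Emit:
{"method": "arm_command", "body": {
  "xyz": [
    [0, 0.002, 0],
    [0, 0.0023, 0],
    [0, 0.001, 0],
    [0, -0.001, 0],
    [0, -0.0022, 0],
    [0, -0.002, 0],
    [0, -0.0006, 0],
    [0, 0.0005, 0],
    [0, 0, 0],
    [0, 0, 0]
  ],
  "delta_rot": [
    [0, 0, 0],
    [0, 0, 0],
    [0, 0, 0],
    [0, 0, 0],
    [0, 0, 0],
    [0, 0, 0],
    [0, 0, 0],
    [0, 0, 0],
    [0, 0, 0],
    [0, 0, 0]
  ],
  "claw": [0, 0, 0, 0, 0, 0, 0, 0, 0, 0]
}}

```text
t: 18.95
ee_pos: [541.5, 289.5, 518.6]
ee_rot: [-3.141, -0.001, 1.581]
contact_force: [-0.2, -0.2, -6.9]
width: 13.3
gripper_force: 59.7
```

```bash
python3 - <<'E'
from damp import *
L=[]
for k in range(21): t=env.sense()['t'];L.append((t,env.capture("wrist")))
pickle.dump(L,open("sw5.pkl","wb"));s=env.sense();print(s['t'],s['ee_pos'],s['ee_rot'])
th,om=sub(L,s['t']);plan(th,om,6.53)
E
```

```text
20.0 [541.49905614 289.53922125 518.63440226] [-3.14154393e+00 -6.22498660e-04  1.58083955e+00]
sub [-0.0015 -0.0001  0.0076] amp 0.0015 sd 0.0007
mm [ 0.06  0.02 -0.05 -0.1  -0.08 -0.    0.07  0.09] units [0.0005, 0.0002, -0.0005, -0.0008, -0.0006, -0.0, 0.0006, 0.0007]
```

Emit:
{"method": "arm_command", "body": {
  "xyz": [
    [0, 0, 0],
    [0, 0, 0],
    [0, 0, 0],
    [0, 0, 0],
    [0, 0, 0],
    [0, 0, 0],
    [0, 0, 0],
    [0, 0, 0],
    [0, 0, 0],
    [0, 0, 0],
    [0, 0, 0],
    [0, 0, 0]
  ],
  "delta_rot": [
    [0, 0, 0],
    [0, 0, 0],
    [0, 0, 0],
    [0, 0, 0],
    [0, 0, 0],
    [0, 0, 0],
    [0, 0, 0],
    [0, 0, 0],
    [0, 0, 0],
    [0, 0, 0],
    [0, 0, 0],
    [0, 0, 0]
  ],
  "claw": [0, 0, 0, 0, 0, 0, 0, 0, 0, 0, 0, 0]
}}

```text
t: 21.5
ee_pos: [541.5, 289.6, 518.6]
ee_rot: [-3.142, -0.001, 1.581]
contact_force: [-0.0, -0.2, -6.6]
width: 12.9
gripper_force: 59.7
```

Emit:
{"method": "arm_command", "body": {
  "xyz": [
    [0, 0, 0],
    [0, 0, 0],
    [0, 0, 0],
    [0, 0, 0],
    [0, 0, 0],
    [0, 0, 0],
    [0, 0, 0],
    [0, 0, 0],
    [0, 0, 0],
    [0, 0, 0],
    [0, 0, 0],
    [0, 0, 0]
  ],
  "delta_rot": [
    [0, 0, 0],
    [0, 0, 0],
    [0, 0, 0],
    [0, 0, 0],
    [0, 0, 0],
    [0, 0, 0],
    [0, 0, 0],
    [0, 0, 0],
    [0, 0, 0],
    [0, 0, 0],
    [0, 0, 0],
    [0, 0, 0]
  ],
  "claw": [0, 0, 0, 0, 0, 0, 0, 0, 0, 0, 0, 0]
}}

```text
t: 23.0
ee_pos: [541.5, 289.6, 518.6]
ee_rot: [-3.141, -0.001, 1.581]
contact_force: [0.0, -0.3, -7.1]
width: 13.1
gripper_force: 59.7
```

```bash
python3 - <<'E'
from damp import *
L=[]
for k in range(16): t=env.sense()['t'];L.append((t,env.capture("wrist")))
s=env.sense();print(s['t'],s['ee_pos'],s['joint_pos']);sub(L,s['t'])
E
```

```text
23.8 [541.48631272 289.54235613 518.60362588] [ 4.03534473e-01 -9.52521905e-04  1.59214662e+00  5.85931501e-04
  1.55028325e+00  3.93465511e-01]
sub [-0.0002 -0.      0.008 ] amp 0.0002 sd 0.0005
```

The carrier is still (amplitude 0.0002 rad) and has held for more than 3.5 s. Lowering smoothly to just above the floor.

Emit:
{"method": "arm_command", "body": {
  "xyz": [
    [0, 0, 0.02],
    [0, 0, 0.05],
    [0, 0, 0.08],
    [0, 0, 0.1],
    [0, 0, 0.12],
    [0, 0, 0.13],
    [0, 0, 0.13],
    [0, 0, 0.12],
    [0, 0, 0.1],
    [0, 0, 0.08],
    [0, 0, 0.05],
    [0, 0, 0.02]
  ],
  "delta_rot": [
    [0, 0, 0],
    [0, 0, 0],
    [0, 0, 0],
    [0, 0, 0],
    [0, 0, 0],
    [0, 0, 0],
    [0, 0, 0],
    [0, 0, 0],
    [0, 0, 0],
    [0, 0, 0],
    [0, 0, 0],
    [0, 0, 0]
  ],
  "claw": [0, 0, 0, 0, 0, 0, 0, 0, 0, 0, 0, 0]
}}

```text
t: 25.3
ee_pos: [541.5, 289.6, 398.4]
ee_rot: [-3.141, -0.001, 1.581]
contact_force: [0.9, 0.0, -7.1]
width: 12.9
gripper_force: 59.6
```

Emit:
{"method": "arm_command", "body": {
  "xyz": [
    [0, 0, 0],
    [0, 0, 0.01],
    [0, 0, 0.01],
    [0, 0, 0]
  ],
  "delta_rot": [
    [0, 0, 0],
    [0, 0, 0],
    [0, 0, 0],
    [0, 0, 0]
  ],
  "claw": [0, 0, 0, 0]
}}

```text
t: 25.8
ee_pos: [541.5, 289.6, 396.2]
ee_rot: [-3.141, -0.001, 1.581]
contact_force: [0.5, 0.7, -6.7]
width: 12.9
gripper_force: 59.7
```

Now at 396, with floor expected near 388. Inching down slowly.

Emit:
{"method": "arm_command", "body": {
  "xyz": [
    [0, 0, 0.01],
    [0, 0, 0.01],
    [0, 0, 0.01],
    [0, 0, 0]
  ],
  "delta_rot": [
    [0, 0, 0],
    [0, 0, 0],
    [0, 0, 0],
    [0, 0, 0]
  ],
  "claw": [0, 0, 0, 0]
}}

```text
t: 26.3
ee_pos: [541.4, 289.6, 392.4]
ee_rot: [-3.141, -0.0, 1.581]
contact_force: [0.1, -0.5, -7.2]
width: 12.8
gripper_force: 59.7
```

Emit:
{"method": "arm_command", "body": {
  "xyz": [
    [0, 0, 0.008],
    [0, 0, 0.008],
    [0, 0, 0]
  ],
  "delta_rot": [
    [0, 0, 0],
    [0, 0, 0],
    [0, 0, 0]
  ],
  "claw": [0, 0, 0]
}}

```text
t: 26.68
ee_pos: [541.4, 289.6, 390.6]
ee_rot: [-3.141, -0.001, 1.581]
contact_force: [0.0, 0.0, -7.8]
width: 12.9
gripper_force: 59.7
```

Emit:
{"method": "arm_command", "body": {
  "xyz": [
    [0, 0, 0.008],
    [0, 0, 0.008],
    [0, 0, 0]
  ],
  "delta_rot": [
    [0, 0, 0],
    [0, 0, 0],
    [0, 0, 0]
  ],
  "claw": [0, 0, 0]
}}

```text
t: 27.05
ee_pos: [541.5, 289.6, 389.3]
ee_rot: [3.141, -0.001, 1.581]
contact_force: [0.1, -0.8, -4.0]
width: 13.0
gripper_force: 59.9
```

Emit:
{"method": "arm_command", "body": {
  "xyz": [
    [0, 0, 0.004],
    [0, 0, 0],
    [0, 0, 0]
  ],
  "delta_rot": [
    [0, 0, 0],
    [0, 0, 0],
    [0, 0, 0]
  ],
  "claw": [0, 0, 0]
}}

```text
t: 27.42
ee_pos: [541.6, 289.6, 389.2]
ee_rot: [3.141, -0.001, 1.581]
contact_force: [-1.7, -0.7, -0.4]
width: 12.9
gripper_force: 60.7
```

It stands on the floor. I'll lay the bail gently to near its stop, turning about the pivot, so it doesn't drop when released.

Emit:
{"method": "arm_command", "body": {
  "xyz": [
    [0, -0.117, 0.0032],
    [0, -0.117, 0.0032],
    [0, -0.117, 0.0032],
    [0, 0, 0]
  ],
  "delta_rot": [
    [-0.07, 0, 0],
    [-0.07, 0, 0],
    [-0.07, 0, 0],
    [0, 0, 0]
  ],
  "claw": [0, 0, 0, 0]
}}

```text
t: 27.92
ee_pos: [499.1, 289.2, 385.7]
ee_rot: [2.975, -0.001, 1.582]
contact_force: [-0.4, -1.9, 0.2]
width: 12.8
gripper_force: 60.7
```

Emit:
{"method": "arm_command", "body": {
  "xyz": [
    [0, -0.117, 0.0032],
    [0, -0.117, 0.0032],
    [0, -0.117, 0.0032],
    [0, 0, 0]
  ],
  "delta_rot": [
    [-0.07, 0, 0],
    [-0.07, 0, 0],
    [-0.07, 0, 0],
    [0, 0, 0]
  ],
  "claw": [0, 0, 0, 0]
}}

```text
t: 28.42
ee_pos: [458.7, 288.9, 375.4]
ee_rot: [2.811, -0.001, 1.581]
contact_force: [-1.5, -1.6, 0.3]
width: 13.1
gripper_force: 61.0
```

Emit:
{"method": "arm_command", "body": {
  "xyz": [
    [0, -0.117, 0.0032],
    [0, -0.085, 0.002],
    [0, 0, 0]
  ],
  "delta_rot": [
    [-0.07, 0, 0],
    [-0.05, 0, 0],
    [0, 0, 0]
  ],
  "claw": [0, 0, 0]
}}

```text
t: 28.8
ee_pos: [436.1, 288.8, 366.5]
ee_rot: [2.716, -0.001, 1.581]
contact_force: [-2.8, -0.4, 2.8]
width: 13.1
gripper_force: 61.3
```

Emit:
{"method": "arm_command", "body": {
  "xyz": [
    [0, 0, 0],
    [0, 0, 0],
    [0, 0, 0],
    [0, 0, 0],
    [0, 0, 0],
    [0, 0, 0]
  ],
  "delta_rot": [
    [0, 0, 0],
    [0, 0, 0],
    [0, 0, 0],
    [0, 0, 0],
    [0, 0, 0],
    [0, 0, 0]
  ],
  "claw": [0.1, 0.2, 0.3, 0.4, 0.5, 0.5],
  "force": 20
}}

```text
t: 29.55
ee_pos: [436.2, 288.6, 365.6]
ee_rot: [2.718, -0.001, 1.581]
contact_force: [0.8, 0.4, 0.4]
width: 42.8
gripper_force: 0.0
```

Emit:
{"method": "arm_command", "body": {
  "xyz": [
    [0, 0, -0.04],
    [0, 0, -0.1],
    [0, 0, -0.2],
    [0, 0, -0.3],
    [0, 0, -0.3],
    [0, 0, -0.2],
    [0, 0, 0]
  ],
  "delta_rot": [
    [0, 0, 0],
    [0, 0, 0],
    [0, 0, 0],
    [0, 0, 0],
    [0, 0, 0],
    [0, 0, 0],
    [0, 0, 0]
  ],
  "claw": [0.5, 0.5, 0.5, 0.5, 0.5, 0.5, 0.5]
}}

```text
t: 30.42
ee_pos: [379.3, 288.0, 493.9]
ee_rot: [2.712, -0.004, 1.582]
contact_force: [-0.5, -0.2, 0.1]
width: 42.8
gripper_force: 0.0
```

```bash
python3 - <<'E'
from h import *
s=env.sense();print(s['t'],s['ee_pos'],s['ee_rot'],s['contact_force'],s['width'])
ob=[]
for n,b in(("scene",(360,120,480,260)),("top",(180,215,280,290))):
    im=env.capture(n);cv2.imwrite(f"pics/{n}9.png",im[:,:,::-1]);m=np.zeros((480,640),bool);m[b[1]:b[3],b[0]:b[2]]=red(im)[b[1]:b[3],b[0]:b[2]]
    q=blobs(m,2);print(n,[(x[0].round(1),x[1][4]) for x in q]);c=env.calibration(n);print(" pred",proj(c,[500,289,222]))
    if q: ob.append((c,q[0][0]))
if len(ob)==2: print(tri(ob))
E
```

```text
30.425 [379.32940347 288.01508792 493.87078441] [ 2.71210789 -0.00407312  1.58175468] [-0.46682941 -0.22850796  0.12971584] 42.8036324708383
scene [(array([417.6, 163.3]), np.int32(216)), (array([417.9, 237.8]), np.int32(10))]
 pred [[416.78621298 163.34708792]]
top [(array([215.9, 263.2]), np.int32(105))]
 pred [[216.70471135 262.05832938]]
(array([497.45488653, 292.823869  , 217.1581305 ]), np.float64(0.5042157285997846))
```

```bash
python3 -c "
from cell import env
print(env.job_done())"
```

```text
the job is handed in; nothing more can be done
None
```

The wash carrier is standing upright, centred in the white cleaner's tank, its bail resting at its stop and the gripper clear. Before lowering, it hung still for over 3 s, with no unusual forces anywhere. I handed the job in at about 30.5 s.

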